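# Open the cast holder to its full-arch mark and hold it

### The arm

A 6-joint arm with a two-finger parallel gripper is mounted at the origin on the work surface. World frame = base frame: x ahead of the robot, y to its left, z up, the work surface at z = 0. Lengths are in m, angles in rad, forces in N, time in s.
With the tool pointing down it reaches from about 0.375 to 0.925 m from the base axis. Payload 5.7 kg.
Tool frame: the origin (TCP) lies at the very end of the fingers, on their centre line; the grasp point (between the pads) lies 19 mm behind it; z points along the fingers, y is the line along which they close (so a half turn about z gives the same grasp; the last joint's range is limited). The gripper opens to 85 mm and grips with 20 to 120 N. Pads are 22 mm wide; open, the fingers measure 114 mm over their backs; the gripper's body (76 mm by 85 mm) begins 54 mm behind the grasp point. The pads swing forward as they close: fully open they stand 13 mm farther back than shut.
Start: joints at [-1.323, 0.359, 1.51, -0, 1.272, -0.115], TCP at [0.213, -0.561, 0.231] pointing down, gripper open.
Joint ranges: [-2.97, 2.97], [-1.01, 2.36], [0.21, 2.38], [-0.96, 4.11], [0.2, 2.71], [-2.98, 2.98]. Speed limits (rad/s): [2.39, 2.39, 3.14, 3.14, 3.14, 3.14].

### API

Orientations are given as a unit quaternion [x, y, z, w].
In Python, from workcell import arm, viewer gives the robot as it stands.
- The arm moves only by the tool drive_tool, never from a script. Its argument "moves" is a list of rows, each a list of 7 numbers: the shift along the world's x, y, z in cm, then the turn, a rotation vector about the world's x, y, z in rad, then the opening, from -1 (shut) to 1 (fully open). In form: [[tx, ty, tz, ax, ay, az, gripper], ...]. A call has 1 to 20 rows; each row shifts and turns the commanded pose from where the row before left it; what a row does not reach is not made up. A row lasts 1/8 s, in which the tool goes at most 62.5 mm and 10.7 degrees, less where a joint would pass 70% of its speed; a pose out of reach is approached as far as the arm can. A call with a gripper value outside its range is refused whole. The fingers move at their own pace and stop on an object; "grip_force" is the grip in N (left out, the last holds). Time passes only in rows, so rows that do not move let the fingers close. It gives the time, the measured TCP pose, the force, the opening and the grip force at its end, in the units of the state.
- arm.read_state(): the state, without advancing time (a new reading comes with each control period).
- viewer.capture(name): name is "scene" or "side" or "wrist"; returns a dict with "pixels" (420x560x3 uint8, red, green, blue), "fx", "fy", "cx", "cy" (pixels), "D" ([k1, k2, p1, p2, k3] as OpenCV has them; the pictures are not rectified), "R" (3x3) and "t" (3): a world point X has camera coordinates R X + t. Camera axes: x right, y down, z forward; pixel columns grow to the right and rows downward; lengths in m; the calibration is good to about 2 mm. A picture is of the moment at which its call begins. There is no depth.
- arm.job_done(): hands the job in; it is judged then, once.
The state is a dict: "clock": time; "q": joint angles; "dq": joint speeds; "joint_efforts": joint torques, N m; "eef_pos": TCP position; "tool_rot": TCP orientation; "force": force on the tool from outside, world axes, zero at the start; "torque": the same for the moment, N m; "width": opening from 0.0 (shut) to 1.0 (fully open); "grasp_force": force on a finger pad.
Only numpy, scipy, OpenCV 4.12 (cv2) and the standard library are available. Lean on these libraries where they do the work, as an engineer would, in place of code of your own. Each camera call takes 0.05 s, during which the arm holds its last target. There are 200 camera calls.

### The job

Get the cast holder ready for the next case: first press the cap of the pump sprayer beside it right down, so that it wets the jaws, and let the cap spring back up. Then draw the holder's sprung rod out by its pull tab until the whole of its black ring mark has just come out of the mouth of the tube, without running it on to its end stop, and keep holding it there against the spring - finish while still holding it, so that I can set the cast in. Leave everything else on the bench where it is.

Things in the scene. Friction and masses are not known exactly. Their poses are not given: they have to be found in the camera images.
- holder: Cast holder screwed to the bench: grey base 260 (its x) x 90 x 12 mm; a level aluminium tube (26 mm diameter, axis 71 mm up) passes through an upright fixed jaw (56 mm wide, top 112 mm up, pad face at x +32 mm). An 11 mm steel rod with the moving jaw telescopes out of the tube along -x, the pull direction. Origin: centre of the base's underside, on the bench; z up. Cannot move.
- rod (a joint): How far the rod is drawn out, m, along the holder's -x: 0 at rest (jaw pads 40 mm apart), end stop at 0.055. A black ring on the rod, 3 mm wide, is hidden in the tube at rest; at 0.035, its mark, the whole ring has just come out, inner edge flush with the mouth. An inner spring draws the rod right back in: 5 N at rest, 9 N at 0.035, 11.5 N at 0.055, friction 0.5 N.
- tab (a point): Grip point on the upright steel pull tab at the rod's outer end; moves with it. Always 106 mm up; in the holder's frame x -74 mm, y 0 at rest. Tab: 10 mm thick (holder's x), 26 mm wide (its y), 80 to 122 mm up, standing on a draw bar 26 mm wide (top 80 mm up). The moving jaw (56 mm wide, 46 to 112 mm up) stands 45 mm clear on the +x side; other sides free. Axes as the holder's.
- mouth (a point): Centre of the tube's mouth, where the ring mark comes out: x +18 mm, y 0, 71 mm up in the holder's frame (the tube's nose stands 14 mm out of the fixed jaw's pad). Fixed.
- sprayer: White pump sprayer bottle (51 mm diameter, 145 mm tall with the cap up) in a grey cup on a 74 mm square plate, screwed to the bench on the holder's -y side, 115 to 150 mm from the rod's axis, nozzle (own +y) towards the gap between the jaws. Origin: centre of the plate's underside; z up. Cannot move.
- cap (a joint): How far the sprayer's pump cap is pressed down, m: 0 up, 0.008 right down. It springs back by itself: 2.7 N to start it, 6.3 N right down. Counts as right down from 0.006.
- cap_top (a point): Centre of the flat top of the pump cap (24 mm diameter, 18 mm tall), 145 mm above the bench when up, moving down with it; on the bottle's upright axis.
- cast: Loose plaster full-arch dental cast, horseshoe-shaped, about 66 x 63 x 28 mm, lying teeth up on the bench on the holder's +y side. Origin: underside. Not to be moved.
- half_cast: Loose plaster half-arch cast, about 60 x 55 x 28 mm, lying teeth up on the bench. Origin: underside. Not to be moved.
- flask: Loose white bottle with a plain screw cap, no pump, 52 mm diameter, 135 mm tall, standing on the bench next to the sprayer, farther along the holder's +x. Origin: centre of its underside. Not to be moved.
- carton: Loose small cardboard box 70 x 60 x 55 mm. Origin: centre of its underside. Not to be moved.
- tool_cup: Loose grey cup of hand tools, 76 mm across the rim, 90 mm tall, tools to 155 mm. Origin: centre of its underside. Not to be moved.
- brush: Loose flat brush, 190 mm long, lying. Not to be moved.
- spatula: Loose plaster spatula with a dark handle, 170 mm long, lying. Not to be moved.
Mind the look-alikes: they are no part of the job. Leave any green or purple look-alike of the sprayer alone.

How it is judged:
By the outcome, as a careful person would: the job done as asked, in the order asked, and still so for the second after the job is handed in, while the arm keeps its last pose, push and grip.
It also fails if it takes over 42 s, if anything falls off the work surface, if the arm or the gripper's body presses on something with over 40 N, if the wrist force passes 120 N, or if a joint passes its speed limit or range.

## Working session

There is one attempt and no reset: what is moved stays moved. The work goes in short steps, Python scripts to look and compute and a tool call to move; the robot and the scene stay as the last step left them, time stands still between calls to the robot, and variables do not carry over. Pictures are saved under pics/ and viewed, at most 10 in all, crops included, and the job is handed in when it is done.

Besides the shell and the picture viewer there is one more tool, called after "Request:" in YAML: its name, and indented under it one key for each argument. drive_tool: Moves the arm, as the interface text tells. Its arguments: {"type":"object","properties":{"moves":{"type":"array","items":{"type":"array","items":{"type":"number"}}},"grip_force":{"type":"number"}},"required":["moves"]}

```bash
mkdir -p pics
cat > h.py <<'E'
import numpy as np,cv2,pickle
from workcell import arm,viewer
def cap(n,f):
    d=viewer.capture(n); cv2.imwrite(f'pics/{f}.png',np.ascontiguousarray(d['pixels'][:,:,::-1])); pickle.dump(d,open(f'pics/{f}.pkl','wb')); return d
def load(f): return pickle.load(open(f'pics/{f}.pkl','rb'))
def K(d): return np.array([[d['fx'],0,d['cx']],[0,d['fy'],d['cy']],[0,0,1.]])
def ray(d,uv):
    p=cv2.undistortPoints(np.array([[uv]],float),K(d),np.array(d['D'],float)).ravel()
    R=np.array(d['R']);t=np.array(d['t']); return -R.T@t, R.T@np.array([p[0],p[1],1])
def atz(d,uv,z):
    c,r=ray(d,uv); return c+r*(z-c[2])/r[2]
def tri(obs):
    A=np.zeros((3,3));b=np.zeros(3)
    for d,uv in obs:
        c,r=ray(d,uv); r=r/np.linalg.norm(r); P=np.eye(3)-np.outer(r,r); A+=P;b+=P@c
    return np.linalg.solve(A,b)
def proj(d,X):
    R=np.array(d['R']);return cv2.projectPoints(np.array(X,float).reshape(-1,3),cv2.Rodrigues(R)[0],np.array(d['t'],float),K(d),np.array(d['D'],float))[0].reshape(-1,2)
E
python3 - <<'E'
from h import *
for n in ["scene","side"]:
    d=cap(n,n+'0'); print(n,d['fx'],-np.array(d['R']).T@np.array(d['t']))
a=cv2.imread('pics/scene0.png');b=cv2.imread('pics/side0.png')
print(arm.read_state())
E
```

```text
scene 412.11817247534276 [ 1.48463141 -0.11222502  0.78787611]
side 454.6482786979734 [0.3772694  1.05665738 0.93945589]
{'clock': 0.1, 'q': array([-1.32307702e+00,  3.59468224e-01,  1.51133180e+00, -1.31298861e-05,
        1.27247903e+00, -1.15140944e-01]), 'dq': array([-0.00023176, -0.00188935, -0.00207013, -0.00174697,  0.00136412,
        0.00063513]), 'joint_efforts': array([ 6.87523370e-04, -5.28650987e+01, -2.79348314e+01, -8.46529792e-05,
        4.96035966e-03, -1.83460560e-05]), 'eef_pos': array([ 0.21278481, -0.56034944,  0.23051375]), 'tool_rot': array([ 9.83585953e-01,  1.80438248e-01, -6.21136006e-05, -8.40931199e-04]), 'force': array([ 0.34537672, -0.85960102, -0.65669562]), 'torque': array([0.00296884, 0.01889661, 0.01083979]), 'grasp_force': 0.0, 'width': 0.9988773257091142}
```

View pics/scene0.png

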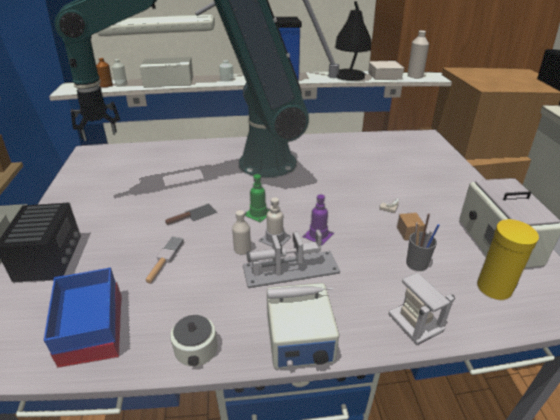

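View pics/side0.png

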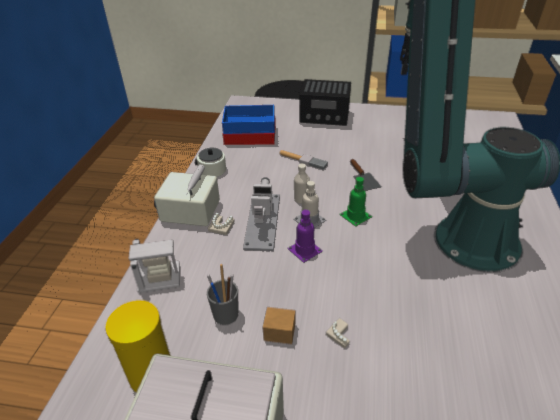

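The scene view has the holder at about (290,262). There are four bottles: white at (275,222), white at (242,235), green at (258,200) and purple at (320,218). The white one at (275,222) fits the sprayer because it stands on a plate beside the gap. I'll confirm with an enlarged crop of each view.

Run:
```python
from h import *
a=cv2.imread('pics/scene0.png')[165:295,220:350];b=cv2.imread('pics/side0.png')[150:260,230:380]
cv2.imwrite('pics/c1.png',cv2.resize(a,None,fx=4.6,fy=4.6,interpolation=cv2.INTER_CUBIC))
cv2.imwrite('pics/c2.png',cv2.resize(b,None,fx=5,fy=5,interpolation=cv2.INTER_CUBIC))
```

```text
(no output)
```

View pics/c1.png

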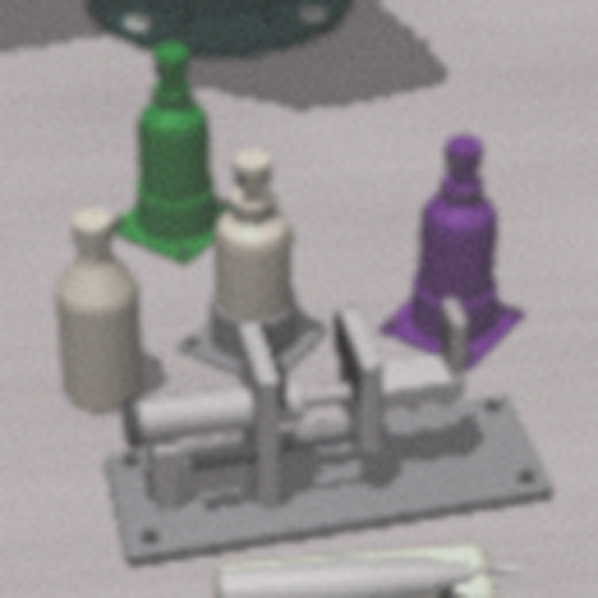

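View pics/c2.png

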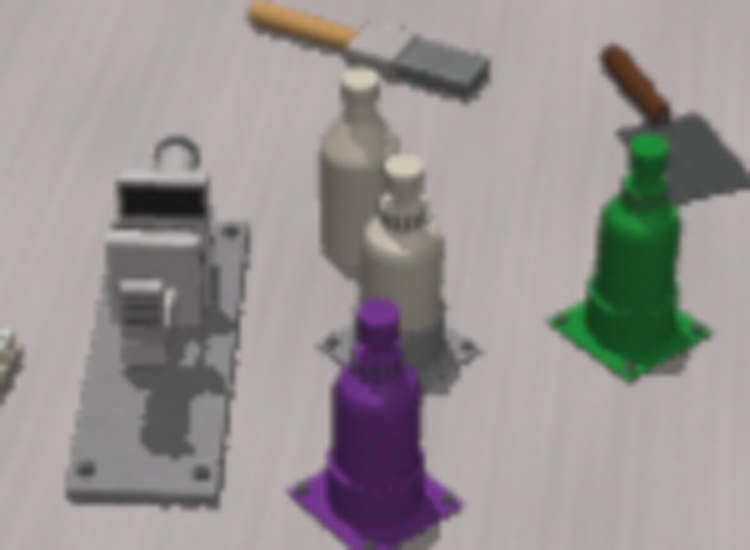

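Run:
```python
from h import *
s=load('scene0');e=load('side0')
c1=lambda U,V:((U+.5)/4.6-.5+220,(V+.5)/4.6-.5+165)
c2=lambda U,V:((U+.5)/5-.5+230,(V+.5)/5-.5+150)
np.set_printoptions(precision=4,suppress=True)
print('cap tri',tri([(s,c1(253,157)),(e,c2(404,163))]),atz(s,c1(253,157),.145),atz(e,c2(404,163),.145))
P=[atz(s,c1(*p),.012) for p in [(130,554),(552,490),(508,398),(108,463)]];print(np.array(P))
Q=[atz(e,c2(*p),.012) for p in [(67,490),(217,496),(248,224)]];print(np.array(Q))
# fit pose on corner pixels
from scipy.optimize import least_squares
def hp(p,X):
    c,n=np.cos(p[2]),np.sin(p[2]);X=np.atleast_2d(X);return np.c_[p[0]+c*X[:,0]-n*X[:,1],p[1]+n*X[:,0]+c*X[:,1],X[:,2]]
# +x end is scene-left; +y = away from robot (scene near)
S=[((.13,.045,.012),c1(130,554)),((-.13,.045,.012),c1(552,490)),((-.13,-.045,.012),c1(508,398)),((.13,-.045,.012),c1(108,463)),((-.074,0,.122),c1(454,304))]
E=[((-.13,.045,.012),c2(67,490)),((-.13,-.045,.012),c2(217,496)),((.13,-.045,.012),c2(248,224)),((-.074,0,.122),c2(141,285))]
def f(p): return np.concatenate([(proj(s,hp(p,x))-u).ravel() for x,u in S]+[(proj(e,hp(p,x))-u).ravel() for x,u in E])
r=least_squares(f,[.65,.08,-1.57]);print(r.x,np.degrees(r.x[2]),f(r.x).round(1).reshape(-1,2))
print('tab',hp(r.x,(-.074,0,.106)))
cp=tri([(s,c1(253,157)),(e,c2(404,163))]);c,n=np.cos(r.x[2]),np.sin(r.x[2]);v=cp[:2]-r.x[:2];print('cap in holder',c*v[0]+n*v[1],-n*v[0]+c*v[1])
from scipy.spatial.transform import Rotation as Ro
print(Ro.from_quat(arm.read_state()['tool_rot']).as_matrix())
```

```text
cap tri [ 0.4961 -0.0175  0.1482] [ 0.4904 -0.0173  0.145 ] [ 0.4968 -0.0211  0.145 ]
[[ 0.6963 -0.1098  0.012 ]
 [ 0.6709  0.1441  0.012 ]
 [ 0.5835  0.1355  0.012 ]
 [ 0.6168 -0.1193  0.012 ]]
[[ 0.6696  0.1464  0.012 ]
 [ 0.5825  0.1376  0.012 ]
 [ 0.6107 -0.1178  0.012 ]]
[ 0.6405  0.0129 -1.4554] -83.38588425430873 [[-0.4  1.1]
 [ 1.  -0.2]
 [ 0.3 -0.6]
 [-0.8 -1.4]
 [ 0.4  1.7]
 [-0.3  0.2]
 [ 0.6 -0.1]
 [ 0.2 -0.7]
 [ 0.4  0. ]]
tab [[0.632  0.0864 0.106 ]]
cap in holder 0.01358256282169008 -0.1469225213245172
[[ 0.9349  0.355  -0.0004]
 [ 0.355  -0.9349  0.0016]
 [ 0.0002 -0.0017 -1.    ]]
```

Request:
drive_tool:
  moves:
    - [2,3.86,0,0,0,-0.018,-1]
    - [2,3.86,0,0,0,-0.018,-1]
    - [2,3.86,0,0,0,-0.018,-1]
    - [2,3.86,0,0,0,-0.018,-1]
    - [2,3.86,0,0,0,-0.018,-1]
    - [2,3.86,0,0,0,-0.018,-1]
    - [2,3.86,0,0,0,-0.018,-1]
    - [2,3.86,0,0,0,-0.018,-1]
    - [2,3.86,0,0,0,-0.018,-1]
    - [2,3.86,0,0,0,-0.018,-1]
    - [2,3.86,0,0,0,-0.018,-1]
    - [2,3.86,0,0,0,-0.018,-1]
    - [2,3.86,0,0,0,-0.018,-1]
    - [2,3.86,0,0,0,-0.014,-1]
    - [0,0,0,0,0,0,-1]
    - [0,0,0,0,0,0,-1]

```text
clock: 2.1
eef_pos: [0.4923, -0.0207, 0.2309]
tool_rot: [0.998, 0.058, -0.001, 0.0]
force: [-1.4, 0.1, 0.6]
width: 0.001
grasp_force: 0.0
```

Run:
```python
from h import *
d=cap('wrist','w1');np.set_printoptions(precision=4,suppress=True)
print(-np.array(d['R']).T@np.array(d['t']),proj(d,[[.494,-.019,.145],[.4923,-.0207,.231],[.632,.0864,.122]]))
cv2.imwrite('pics/w1b.png',cv2.resize(cv2.imread('pics/w1.png'),(800,600)))
```

```text
[ 0.5772 -0.0122  0.3724] [[272.2149 216.2594]
 [273.3749 283.2828]
 [129.4166 -21.0312]]
```

View pics/w1b.png

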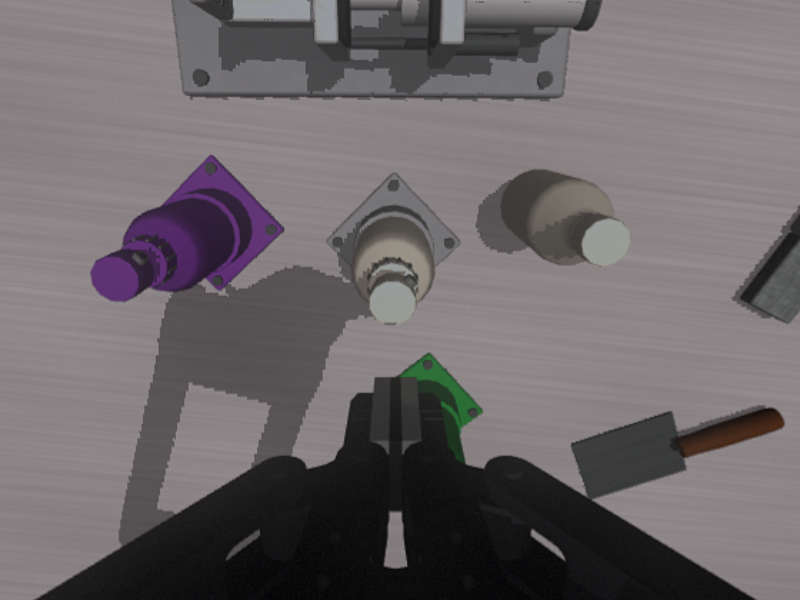

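The wrist view shows the sprayer cap at about (392,301) in the enlarged picture, which is (274,210) raw. The plain flask is to its right and purple to its left, so this is the right bottle.

Run:
```python
from h import *
d=load('w1');k=420/600
c=lambda u,v:((u+.5)*k-.5,(v+.5)*k-.5)
print(atz(d,c(392,301),.145))
for p in [(185,97),(563,96),(394,174),(327,241),(461,241)]: print(p,atz(d,c(*p),.012 if p[1]<100 else .004))
```

```text
[ 0.49838067 -0.01993767  0.145     ]
(185, 97) [0.58148638 0.13141194 0.012     ]
(563, 96) [ 0.61164309 -0.12277735  0.012     ]
(394, 174) [ 0.54674825 -0.0150901   0.004     ]
(327, 241) [0.49175391 0.02976757 0.004     ]
(461, 241) [ 0.50349268 -0.0713002   0.004     ]
```

Request:
drive_tool:
  moves:
    - [0.5,0.1,-2,0,0,0,-1]
    - [0,0,-3,0,0,0,-1]
    - [0,0,-2,0,0,0,-1]
    - [0,0,-1,0,0,0,-1]
    - [0,0,-0.5,0,0,0,-1]
    - [0,0,-0.4,0,0,0,-1]
    - [0,0,0,0,0,0,-1]

```text
clock: 3.02
eef_pos: [0.4981, -0.0199, 0.1428]
tool_rot: [0.998, 0.057, 0.0, 0.0]
force: [-1.4, -2.5, 3.0]
width: -0.002
grasp_force: 1.8
```

```bash
python3 -c "
from h import *
print(arm.read_state()['eef_pos'],arm.read_state()['force'])"
```

```text
[ 0.49808402 -0.01994273  0.1427625 ] [-1.42481135 -2.46193083  3.01749879]
```

Request:
drive_tool:
  moves:
    - [0,0,-0.2,0,0,0,-1]
    - [0,0,-0.2,0,0,0,-1]
    - [0,0,-0.1,0,0,0,-1]
    - [0,0,0,0,0,0,-1]

```text
clock: 3.52
eef_pos: [0.4982, -0.0198, 0.1376]
tool_rot: [0.998, 0.058, 0.0, 0.0]
force: [-2.6, -3.3, 6.0]
width: 0.006
grasp_force: 2.9
```

Request:
drive_tool:
  moves:
    - [0,0,-0.1,0,0,0,-1]
    - [0,0,-0.05,0,0,0,-1]
    - [0,0,0,0,0,0,-1]

```text
clock: 3.9
eef_pos: [0.4984, -0.0198, 0.137]
tool_rot: [0.998, 0.058, 0.001, 0.0]
force: [-4.0, -2.9, 14.0]
width: 0.0
grasp_force: 7.0
```

Request:
drive_tool:
  moves:
    - [0,0,1,0,0,0,-1]
    - [0,0,2,0,0,0,-1]
    - [0,0,4,0,0,0,-1]
    - [3,2.5,0,0,0,0,-0.2]
    - [3.4,2.6,0,0,0,0,-0.1]
    - [3.5,2.7,0,0,0,0,-0.1]
    - [3.4,2.7,0,0,0,0,-0.1]
    - [0,0,0,0,0,0,-0.1]
    - [0,0,0,0,0,0,-0.1]

```text
clock: 5.03
eef_pos: [0.6301, 0.0856, 0.2052]
tool_rot: [0.998, 0.058, -0.001, -0.0]
force: [0.1, 0.2, -0.7]
width: 0.45
grasp_force: 0.0
```

Run:
```python
from h import *
d=cap('wrist','w2');cap('side','s2');cap('scene','n2')
print(proj(d,[[.632,.0864,.122]]))
a=cv2.resize(cv2.imread('pics/w2.png'),(800,600));cv2.imwrite('pics/w2b.png',a)
```

```text
[[273.55213676 217.45999109]]
```

View pics/w2b.png

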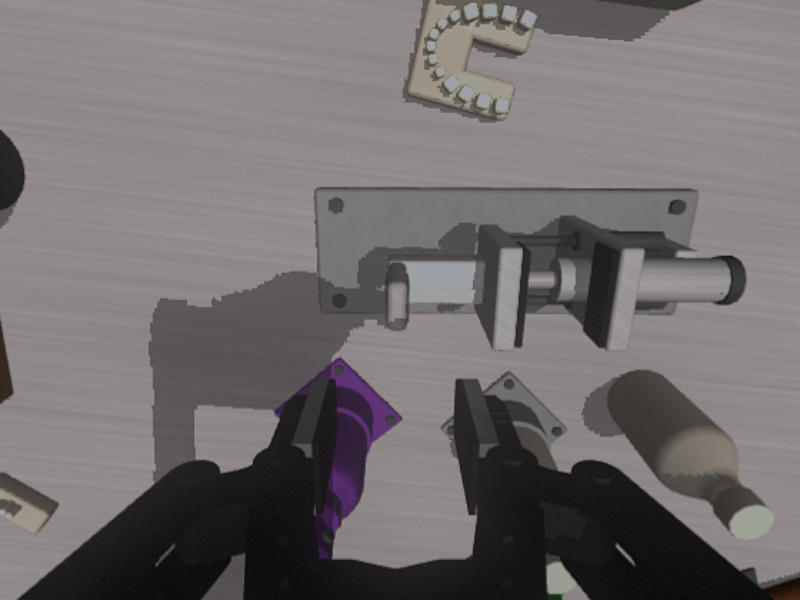

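Run:
```python
from h import *
a=cv2.imread('pics/w2.png')[170:250,245:365]
b=cv2.imread('pics/side0.png')[165:245,240:340];c=cv2.imread('pics/side0.png')
cv2.imwrite('pics/w2c.png',cv2.resize(a,None,fx=6.5,fy=6.5,interpolation=cv2.INTER_CUBIC))
```

```text
(no output)
```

View pics/w2c.png

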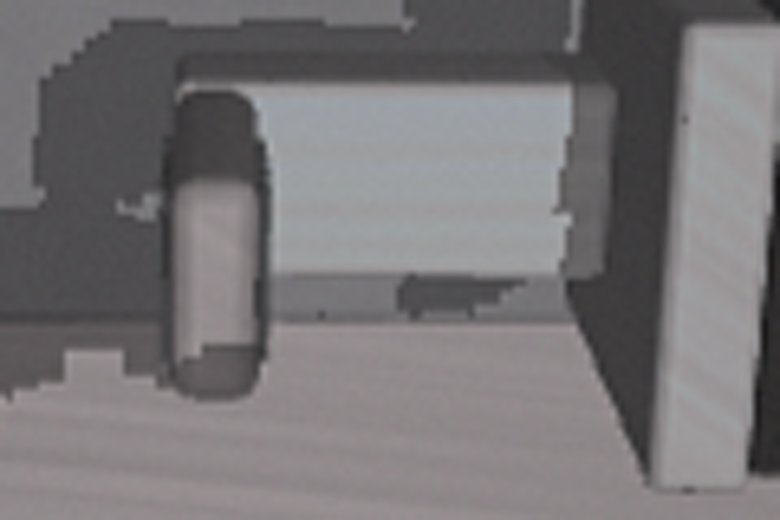

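The crop shows the tab's top face from about (165,178) to (268,400), centre (217,288). The moving jaw's top is clear to the right.

Run:
```python
from h import *
d=load('w2');g=lambda u,v:((u+.5)/6.5-.5+245,(v+.5)/6.5-.5+170)
for p in [(217,288),(165,288),(268,288),(217,178),(217,400)]: print(p,atz(d,g(*p),.122))
k=420/600;c=lambda u,v:((u+.5)*k-.5,(v+.5)*k-.5)
for p in [(316,189),(697,191),(320,312)]: print(p,atz(d,c(*p),.012))
print(arm.read_state()['eef_pos'])
e=load('side0');s=load('scene0')
```

```text
(217, 288) [0.63497194 0.08366612 0.122     ]
(165, 288) [0.63433514 0.08916377 0.122     ]
(268, 288) [0.63559648 0.07827422 0.122     ]
(217, 178) [0.64711891 0.08509088 0.122     ]
(217, 400) [0.62216954 0.08216447 0.122     ]
(316, 189) [0.67165464 0.14206155 0.012     ]
(697, 191) [ 0.69967413 -0.11071738  0.012     ]
(320, 312) [0.58455891 0.13368848 0.012     ]
[0.62993092 0.08487734 0.20570592]
```

Request:
drive_tool:
  moves:
    - [0.5,-0.1,-2,0,0,0,-0.1]
    - [0,0,-3,0,0,0,-0.1]
    - [0,0,-3,0,0,0,-0.1]
    - [0,0,-2.2,0,0,0,-0.1]
    - [0,0,-1.5,0,0,0,-0.1]
    - [0,0,0,0,0,0,-0.1]

```text
clock: 5.92
eef_pos: [0.6347, 0.0842, 0.0871]
tool_rot: [0.998, 0.057, -0.001, -0.0]
force: [-0.4, 0.2, -0.5]
width: 0.452
grasp_force: 0.0
```

Request:
drive_tool:
  moves:
    - [0,0,0,0,0,0,-0.5]
    - [0,0,0,0,0,0,-1]
    - [0,0,0,0,0,0,-1]
    - [0,0,0,0,0,0,-1]
    - [0,0,0,0,0,0,-1]
    - [0,0,0,0,0,0,-1]
  grip_force: 50

```text
clock: 6.68
eef_pos: [0.6367, 0.0855, 0.0899]
tool_rot: [0.998, 0.057, 0.001, -0.001]
force: [-0.7, 5.2, 2.1]
width: 0.107
grasp_force: 52.2
```

Request:
drive_tool:
  moves:
    - [-0.07,0.6,0,0,0,0,-1]
    - [-0.07,0.6,0,0,0,0,-1]
    - [-0.07,0.6,0,0,0,0,-1]
    - [-0.07,0.6,0,0,0,0,-1]
    - [-0.07,0.6,0,0,0,0,-1]
    - [0,0,0,0,0,0,-1]
    - [0,0,0,0,0,0,-1]
    - [0,0,0,0,0,0,-1]

```text
clock: 7.68
eef_pos: [0.6337, 0.1124, 0.0899]
tool_rot: [0.998, 0.057, 0.001, 0.002]
force: [1.5, -6.9, 4.3]
width: 0.109
grasp_force: 52.4
```

Run:
```python
from h import *
print(arm.read_state()['eef_pos'],arm.read_state()['force'])
w=cap('wrist','w3');s=cap('scene','n3')
print(proj(w,[.6435,-.0034,.071]),proj(s,[.6435,-.0034,.071]))
a=cv2.resize(cv2.imread('pics/w3.png')[120:300,240:440],None,fx=3.3,fy=3.3,interpolation=cv2.INTER_CUBIC)
cv2.imwrite('pics/w3c.png',a)
```

```text
[0.63367341 0.11237177 0.08987777] [ 1.47015845 -6.87143334  4.27545496]
[[494.55316602 269.69219534]] [[285.58299184 252.33153997]]
```

View pics/w3c.png

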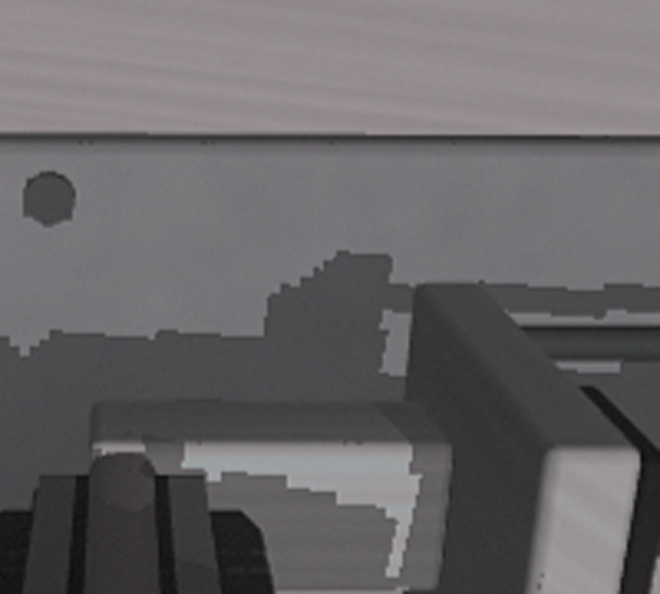

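Request:
drive_tool:
  moves:
    - [-0.05,0.4,0,0,0,0,-1]
    - [-0.05,0.4,0,0,0,0,-1]
    - [0,0,0,0,0,0,-1]
    - [0,0,0,0,0,0,-1]
    - [0,0,0,0,0,0,-1]

```text
clock: 8.4
eef_pos: [0.6329, 0.1201, 0.0899]
tool_rot: [0.998, 0.058, 0.001, 0.002]
force: [0.9, -8.7, 3.7]
width: 0.11
grasp_force: 52.3
```

Run:
```python
from h import *
p=arm.read_state()['eef_pos'];print(p,(p-[.6367,.0855,.0899])@[-.1152,.9934,0])
w=cap('wrist','w4');s=cap('scene','n4')
print(proj(w,[.6435,-.0034,.071]))
u=cv2.imread('pics/w4.png')[200:320,400:560]
v=cv2.imread('pics/n4.png')[225:285,245:345]
a=cv2.resize(u,(640,480),interpolation=cv2.INTER_CUBIC)
cv2.imwrite('pics/w4c.png',a)
```

```text
[0.63285993 0.12011242 0.08991038] 0.03482635409405941
[[509.21367913 269.67966154]]
```

View pics/w4c.png

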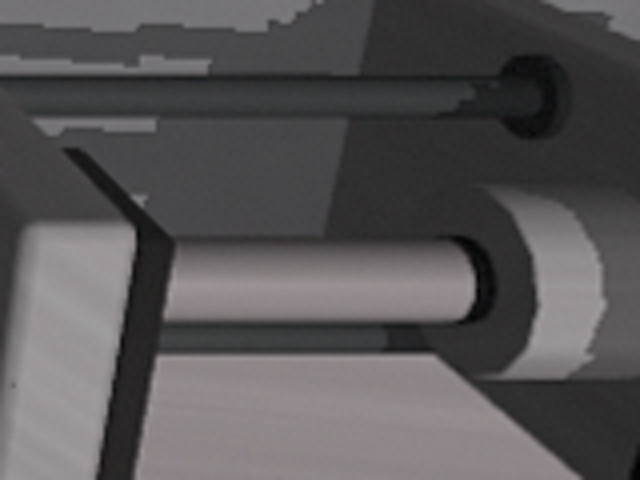

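The ring shows dark at crop columns of about 474-496, roughly 3 mm wide and almost flush with the mouth. That agrees with 34.8 mm drawn. I'll draw about 1 mm more and check the intensity profile.

Request:
drive_tool:
  moves:
    - [-0.01,0.1,0,0,0,0,-1]
    - [0,0,0,0,0,0,-1]
    - [0,0,0,0,0,0,-1]
    - [0,0,0,0,0,0,-1]

```text
clock: 9.0
eef_pos: [0.6327, 0.121, 0.0899]
tool_rot: [0.998, 0.057, 0.001, 0.002]
force: [1.8, -8.9, 3.9]
width: 0.105
grasp_force: 52.3
```

Run:
```python
from h import *
p=arm.read_state()['eef_pos'];print(p,(p-[.6367,.0855,.0899])@[-.1152,.9934,0])
w=cap('wrist','w5');s=cap('side','s5')
for f in 'w4','w5':
  g=cv2.imread(f'pics/{f}.png',0)
  for r in range(264,276,3): print(f,r,g[r,508:540])
u=cv2.imread('pics/w5.png')[240:300,480:560]
b=cv2.imread('pics/s5.png')[160:235,265:365]
cv2.imwrite('pics/w5c.png',np.hstack([cv2.resize(u,(400,300),interpolation=cv2.INTER_CUBIC),cv2.resize(b,(400,300),interpolation=cv2.INTER_CUBIC)]))
```

```text
[0.6327351  0.12102199 0.08989054] 0.03574429759111809
w4 264 [100 100 101 100 100 100 100 103  89  43  14  15   7  12  32  45  48  49
  47  48  48  48  47  45  45 107 144 143 144 143 142 142]
w4 267 [123 122 123 122 123 122 123 123 125 109  61  13  23  13  11  31  48  46
  47  47  46  48  47  45  44  89 132 143 143 142 144 145]
w4 270 [140 141 141 139 140 140 141 140 141 145 115  21  22  18  14  23  37  47
  46  45  46  45  48  47  46  76 127 150 148 146 147 147]
w4 273 [142 140 142 142 142 141 142 142 143 145 113  17  23  21   9  19  37  46
  47  46  48  46  45  44  47  43 117 152 147 147 148 148]
w5 264 [100 101 100 101 100  99 102 103  89  42  13  14  19  17  22  42  49  48
  46  44  47  47  48  48  46  44  61 115 145 143 142 143]
w5 267 [122 122 122 122 123 122 121 123 125 109  60  14  17  17  16  24  52  58
  45  47  47  45  49  45  44  46  45 106 142 144 143 142]
w5 270 [142 142 141 142 142 140 141 141 141 146 115  20  21  26  25  17  47  60
  44  46  46  47  48  45  45  47  46  82 131 149 150 148]
w5 273 [142 142 142 141 141 140 140 141 143 141 107  17  24  25  24  15  50  62
  45  47  45  48  46  46  46  45  44  58 122 150 148 147]
```

View pics/w5c.png

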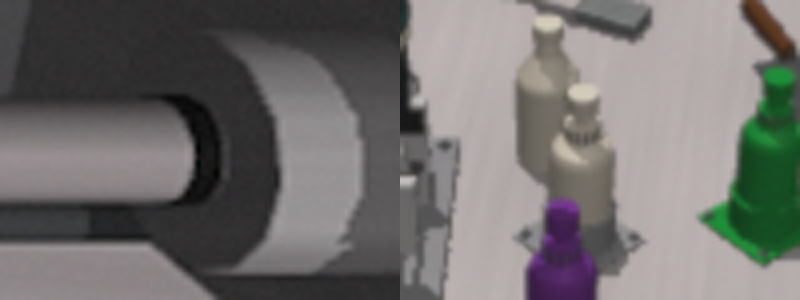

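The profile now shows a thin strip of steel at columns 524-525 between the ring and the tube face. So the whole ring is just out, at about 35.7 mm. The side view shows the cap back up and the flask, green and purple bottles still in place.

```bash
python3 -c "
from h import *
print(arm.read_state()['eef_pos']);print(arm.job_done())"
```

```text
[0.63275018 0.12100828 0.0898926 ]
the job is handed in; nothing more can be done
None
```

I pressed the sprayer cap right down and it sprang back up. The rod is now drawn out about 35.7 mm, with the whole black ring just clear of the mouth and well short of the end stop. The gripper is still holding it there, and the job is handed in.

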